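Pop open the touch-latch cutlery box

TASK

Open the wider of the two touch-latch boxes on the worktop so that the cutlery can be reached: with the fingertips, press its lid down at the front until the catch lets go, take the finger away and let the lid spring ajar, then push the lid by its front edge all the way over until it leans back open by itself. Only touch and push, gently: do not pinch the lid, keep the narrower box shut, and leave the other things on the worktop where they stand.

Things in the scene. Friction and masses are not known exactly. Their poses are not given: they have to be found in the camera images.
- chest: The wider box, the one to open (cutlery in it). Width 240 mm. Depth 180 mm (front to back), height 100 mm, fixed to the worktop, white sides 12 mm thick, pale wooden lid set in flush with the rim, no handle. Origin at the centre of its underside; its x axis points from its front to its hinge side, y along its width, z up. It may stand on the left or the right, turned up to 0.3 rad.
- chest_hinge (a point): Middle of the wide box's lid hinge line: at the lid's top rear edge, height 100 mm, 77 mm behind the box's centre. The hinge line runs along the box's y axis. It does not move.
- chest_lid_press (a point): Place to press: a flat metal disc 18 mm across, flush in the wide lid's top face, 25 mm behind the middle of the front edge; moves with the lid. About 3 to 4 N moves the lid down here; the catch lets go after 4 to 6 mm, a hard stop comes at 8 to 9 mm. The lid springs up only as the finger goes up. After too short a press it comes back flush and can be pressed again.
- chest_lid_edge (a point): Middle of the wide lid's front edge, on its top face; moves with the lid (x from edge to hinge, y along the edge, z out of the top face). Lid: 154 mm from hinge to edge, 214 mm wide, 12 mm thick, about 0.2 kg. Under it, 16 mm behind this point, a latch tongue 19 mm wide stands 20 mm out: push the edge some 50 mm to one side of the middle.
- chest_lid (a joint): Wide box's lid angle, rad: 0 shut and flush, -0.065 pressed in to the stop, about 0.65 ajar after release, 1.57 upright, 1.85 leaning back on its stop. A spring pin lifts it to about 0.65, where it rests by its weight; about 1 N at the front edge raises it further; the hinge is damped (slow). Past upright it falls slowly to the stop.
- caddy_lid (a joint): Lid angle of the narrower box, in rad; 0 is shut, and so it must stay. It has the same kind of catch.
- caddy: The narrower box, to be left shut. Width 150 mm. Depth 180 mm (front to back), height 100 mm, fixed to the worktop, white sides 12 mm thick, pale wooden lid set in flush with the rim, no handle. Origin at the centre of its underside, axes like the wide box's.
- mug: Bystander: white mug, 80 mm across, 90 mm tall, loose; origin at the centre of its underside.
- tumbler: Bystander: green glass tumbler, 70 mm across, 80 mm tall, loose, behind the boxes; origin at the centre of its underside.
- jar: Bystander: glass jar, 84 mm across, 110 mm tall, loose; origin at the centre of its underside.
- utensils: Bystander: steel pot with spatulas in it, 100 mm across, 255 mm tall in all, loose; origin at the centre of its underside.

How it is judged:
By the outcome, as a careful person would: the job done as asked, in the order asked, and still so for the second after the job is handed in, with the robot touching nothing.
It also fails if it takes over 51 s, if anything falls off the work surface, if the arm or the gripper's body presses on something with over 40 N, if the wrist force passes 120 N, or if a joint passes its speed limit or range.

ROBOT

A 7-joint arm with a two-finger parallel gripper is mounted at the origin on the work surface. World frame = base frame: x ahead of the robot, y to its left, z up, the work surface at z = 0. Lengths are in m, angles in rad, forces in N, time in s.
With the tool pointing down it reaches from about 0.4 to 0.875 m from the base axis. Payload 6.5 kg.
Tool frame: the origin (TCP) lies on the centre line of the jaws, within the pads' length; the fingertips stand 17 mm ahead of it and the grasp point (between the pads) lies 2 mm behind it (manip.tip_extent is the distance from the TCP to the fingertips, in m); z points along the fingers, y is the direction in which the jaws open and shut (so a half turn about z gives the same grasp; the last joint's range is limited). The gripper opens to 85 mm and grips with 20 to 120 N. Pads are 22 mm wide; open, the fingers measure 114 mm over their backs; the gripper's body (76 mm by 85 mm) begins 54 mm behind the grasp point. The pads swing forward as they close: fully open they stand 13 mm farther back than shut.
Start: joints at [1.154, 0.536, -0.004, 1.538, 0.003, 1.067, -0.071], TCP at [0.223, -0.61, 0.248] pointing down, gripper open.
Joint ranges: [-2.7, 2.7], [-0.37, 2.16], [-1.27, 1.26], [0.24, 2.4], [-1.31, 4.45], [0.19, 1.91], [-2.76, 2.76]. Speed limits (rad/s): [2.39, 2.39, 3.14, 3.14, 3.14, 3.14, 3.14].

INTERFACE

Orientations are given as a unit quaternion [w, x, y, z].
In Python, from rig import manip gives the robot as it stands. The module is installed in compiled form; this text tells all that it offers.
- The arm moves only by the tool servo_tool, never from a script. Its argument "increments" is text: rows parted by semicolons, each of 7 numbers parted by spaces: the turn, a rotation vector about the world's x, y, z in degrees, then the shift along the world's x, y, z in mm, then the finger opening in mm, from 0 to 85.4. In form: ax ay az tx ty tz hand; .... A call has exactly 10 rows; each row is the pose to reach, as a shift and turn from the pose commanded when the call began; what a row does not reach only later rows make up. A row lasts 1/10 s, in which the tool goes at most 50 mm and 8.59 degrees, less where a joint would pass 70% of its speed; a pose out of reach is approached as far as the arm can. A call with a gripper value outside its range is refused whole. The fingers move at their own pace and stop on an object; "grip_force" is the grip in N (left out, the last holds). Time passes only in rows, so rows that repeat a pose let the fingers close, or fill a call up. It gives the time, the measured TCP pose, the force and the opening at its end, in the units of the state.
- manip.sense(): the state, without advancing time (a new reading comes with each control period).
- manip.read_camera(name): name is "scene" or "top" or "wrist"; returns the picture (480x640x3 uint8, red, green, blue); there is no depth.
- manip.camera_model(name): a dict with "intrinsics" (3x3 intrinsics, pixels), "T" (4x4, takes a point from camera to world coordinates); the wrist camera has in their place "T_tool_cam" (4x4, takes a point from camera to tool coordinates, whose origin is the TCP and whose axes are the flange's). Camera axes: x right, y down, z forward; pixel columns grow to the right and rows downward; lengths in m; the calibration is good to about 2 mm. A picture is of the moment at which its call begins: read the wrist's pose just before it. camera_model takes no time and is no camera call.
- manip.sign_off(): hands the job in, once; it reports no verdict.
The state is a dict: "time": time; "q": joint angles; "qvel": joint speeds; "joint_efforts": joint torques, N m; "tool_pos": TCP position; "tcp_rot": TCP orientation; "contact_force": force on the tool from outside, world axes, zero at the start; "ft_torque": the same for the moment, N m; "grip_width": finger opening in m.
Only numpy, scipy, OpenCV 4.12 (cv2) and the standard library are available. Lean on these libraries where they do the work, as an engineer would, in place of code of your own. Each camera call takes 0.05 s, during which the arm holds its last target.

## Working session

There is one attempt and no reset: what is moved stays moved. The work goes in short steps, Python scripts to look and compute and a tool call to move; the robot and the scene stay as the last step left them, time stands still between calls to the robot, and variables do not carry over. Pictures are saved under pics/ and viewed, and the job is handed in when it is done.

Besides the shell and the picture viewer there is one more tool, called after ">>>" as name(argument=value, ...), one argument or row to a line, values as JSON. servo_tool: Moves the arm, as the interface text tells. Its arguments: {"type":"object","properties":{"increments":{"type":"string"},"grip_force":{"type":"number"}},"required":["increments"]}

```bash
mkdir -p pics; python3 - <<'E'
from rig import manip
import cv2
s=manip.sense(); print(s['time'],s['tool_pos'],s['tcp_rot'],s['contact_force'],s['grip_width'],manip.tip_extent)
for n in ['scene','top']:
    im=manip.read_camera(n); cv2.imwrite(f'pics/{n}0.png',im[:,:,::-1]); m=manip.camera_model(n); print(n,m)
print(manip.camera_model('wrist'))
E
```

```text
0.0 [ 0.2231491  -0.60985427  0.2474197 ] [-8.36261426e-04  9.84650913e-01  1.74533194e-01 -2.11686289e-04] [-0.28584087 -0.74895433 -0.26192434] 0.08539849916145088 0.017
scene {'intrinsics': array([[485.04318223,   0.        , 322.5065233 ],
       [  0.        , 485.04318223, 237.72573455],
       [  0.        ,   0.        ,   1.        ]]), 'T': array([[ 0.34044808,  0.74080223, -0.57905713,  1.34777225],
       [ 0.94026083, -0.26964295,  0.20785151, -0.28737967],
       [-0.00216181, -0.61522739, -0.78834674,  1.14012004],
       [ 0.        ,  0.        ,  0.        ,  1.        ]])}
top {'intrinsics': array([[442.95245609,   0.        , 319.68911063],
       [  0.        , 442.95245609, 236.41567605],
       [  0.        ,   0.        ,   1.        ]]), 'T': array([[ 1.16485353e-04, -9.88043253e-01,  1.54176902e-01,
         4.36110913e-01],
       [-9.99996791e-01,  2.75098460e-04,  2.51849760e-03,
        -1.61567782e-02],
       [-2.53079839e-03, -1.54176700e-01, -9.88040050e-01,
         1.11284051e+00],
       [ 0.00000000e+00,  0.00000000e+00,  0.00000000e+00,
         1.00000000e+00]])}
{'intrinsics': array([[362.56654151,   0.        , 318.43703657],
       [  0.        , 362.56654151, 235.17189888],
       [  0.        ,   0.        ,   1.        ]]), 'T_tool_cam': array([[-3.61194709e-04, -9.54380391e-01, -2.98593267e-01,
         7.67726151e-02],
       [ 9.99999771e-01, -1.73732620e-04, -6.54360435e-04,
        -3.96034654e-04],
       [ 5.72633377e-04, -2.98593435e-01,  9.54380235e-01,
        -1.26790925e-01],
       [ 0.00000000e+00,  0.00000000e+00,  0.00000000e+00,
         1.00000000e+00]])}
```

View pics/scene0.png

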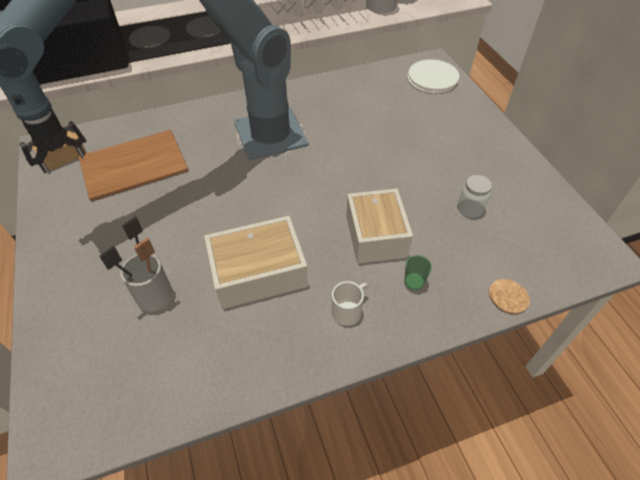

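View pics/top0.png

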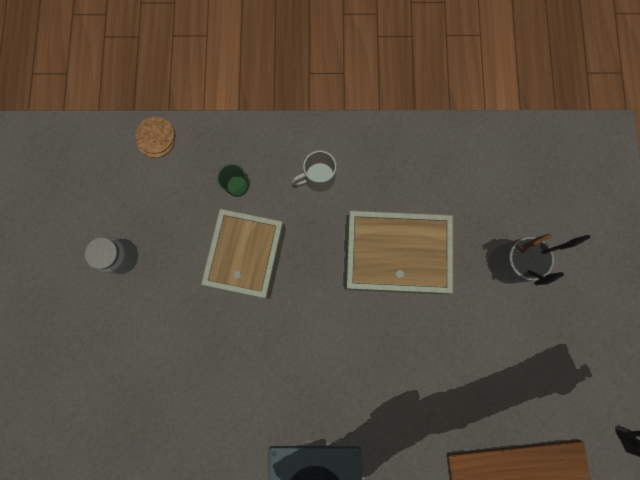

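The top view shows the wide box at about (400,252) with its press disc at (400,274). The narrow box is at (243,254), the mug at (319,168), and the utensil pot at (532,259). I'll measure these next.

```bash
cat > h.py <<'E'
import numpy as np,cv2
from rig import manip
def ray(n,px,z):
    m=manip.camera_model(n);K=m['intrinsics'];T=m['T']
    d=T[:3,:3]@np.linalg.solve(K,[px[0],px[1],1.]);o=T[:3,3]
    return o+d*(z-o[2])/d[2]
def proj(n,P):
    m=manip.camera_model(n);K=m['intrinsics'];T=m['T']
    c=K@(T[:3,:3].T@(np.array(P)-T[:3,3]));return c[:2]/c[2]
E
python3 - <<'E'
from h import *
im=cv2.imread('pics/top0.png');hsv=cv2.cvtColor(im,cv2.COLOR_BGR2HSV)
H,S,V=cv2.split(hsv)
m=((H>8)&(H<28)&(S>60)&(V>110)).astype(np.uint8)*255
m[:200]=0;m[310:]=0
m=cv2.morphologyEx(m,cv2.MORPH_CLOSE,np.ones((5,5)))
cs,_=cv2.findContours(m,cv2.RETR_EXTERNAL,cv2.CHAIN_APPROX_NONE)
for c in cs:
    if cv2.contourArea(c)<500: continue
    P=np.array([ray('top',p[0],0.1)[:2] for p in c],np.float32)
    r=cv2.minAreaRect(P*1000);print('lid',r);print(cv2.boxPoints(r))
for name,box in [('top',(385,260,415,288)),('scene',(240,228,260,244))]:
    im=cv2.imread(f'pics/{name}0.png');x0,y0,x1,y1=box
    sub=cv2.cvtColor(im,cv2.COLOR_BGR2HSV)[y0:y1,x0:x1]
    k=((sub[:,:,1]<60)&(sub[:,:,2]>110)).astype(np.uint8)
    ys,xs=np.nonzero(k);px=(xs.mean()+x0,ys.mean()+y0);print(name,len(xs),px,ray(name,px,.1))
E
```

```text
lid ((559.474365234375, -198.0545654296875), (212.2764892578125, 152.32469177246094), 87.382080078125)
[[ 478.5436  -300.6033 ]
 [ 630.70935 -307.5608 ]
 [ 640.40515  -95.50583]
 [ 488.23938  -88.54834]]
lid ((556.552490234375, 165.52456665039062), (121.90068817138672, 152.88307189941406), 78.05247497558594)
[[469.14917  121.719154]
 [618.72046   90.069954]
 [643.9558   209.32999 ]
 [494.38452  240.97919 ]]
top 124 (np.float64(398.6209677419355), np.float64(281.2258064516129)) [ 0.4908286  -0.19333587  0.1       ]
scene 48 (np.float64(247.47916666666666), np.float64(232.39583333333334)) [ 0.49589631 -0.20034498  0.1       ]
```

```bash
python3 - <<'E'
from h import *
print(ray('top',(400,274),.1),ray('scene',(250.5,236.5),.1))
print('mug',ray('top',(320,165),.09),'pot',ray('top',(532,259),.13))
P=(0.5084,-0.1957,.1);print(proj('top',P),proj('scene',P))
for n in ['top','scene']:
    u,v=[int(a) for a in proj(n,P)];im=cv2.imread(f'pics/{n}0.png')[v-15:v+15,u-15:u+15]
    cv2.imwrite(f'pics/crop_{n}.png',cv2.resize(im,(360,360),interpolation=0))
a=cv2.hconcat([cv2.imread('pics/crop_top.png'),cv2.imread('pics/crop_scene.png')]);cv2.imwrite('pics/crop.png',a)
E
```

```text
[ 0.50726491 -0.19693219  0.1       ] [ 0.51264352 -0.19619543  0.1       ]
mug [ 0.76900218 -0.01427472  0.09      ] pot [ 0.53848071 -0.48610635  0.13      ]
[399.44627788 273.5023619 ] [250.28081446 235.30275153]
```

>>> servo_tool(
  increments="0 0 0 10 30 0 0; 0 0 0 25 65 0 0; 0 0 -3 45 100 0 0; 0 0 -6 65 140 0 0; 0 0 -9 90 175 0 0; 0 0 -12 115 210 0 0; 0 0 -15 140 245 0 0; 0 0 -18 165 275 0 0; 0 0 -21 190 300 0 0; 0 0 -22.7 210 320 0 0",
  grip_force=20,
)

```text
time: 1.1
tool_pos: [0.4346, -0.2882, 0.2481]
tcp_rot: [-0.0, 1.0, -0.023, -0.0]
contact_force: [0.1, -0.7, 0.6]
grip_width: -0.0002
```

View pics/crop.png

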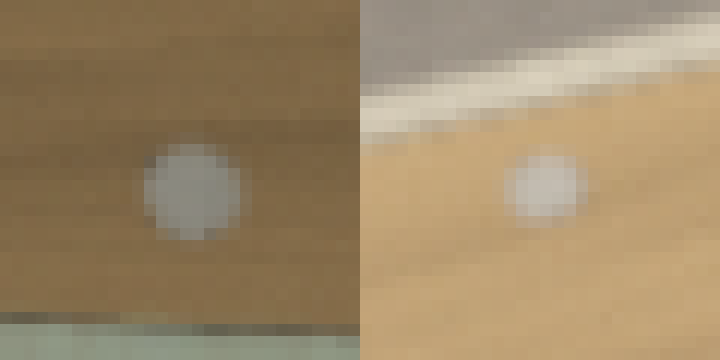

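The disc is centred on the predicted point in both views. I'll go above it with the fingers shut.

>>> servo_tool(
  increments="0 0 0 12 15 0 0; 0 0 0 25 32 -5 0; 0 0 0 40 50 -20 0; 0 0 0 54 67 -40 0; 0 0 0 66 82 -60 0; 0 0 0 73 91 -80 0; 0 0 0 75 93 -95 0; 0 0 0 75 93 -107 0; 0 0 0 75 93 -115 0; 0 0 0 75 93 -115 0",
)

```text
time: 2.1
tool_pos: [0.5074, -0.1977, 0.1324]
tcp_rot: [-0.0, 1.0, -0.023, -0.001]
contact_force: [-0.2, -0.7, 0.3]
grip_width: 0.0001
```

```bash
python3 - <<'E'
from h import *
im=manip.read_camera('scene');cv2.imwrite('pics/s1.png',cv2.resize(im[150:350,150:420,::-1],(800,592),interpolation=cv2.INTER_CUBIC))
s=manip.sense();print(s['tool_pos'],s['contact_force'])
E
```

```text
[ 0.5079568  -0.19785876  0.13314652] [-0.74308923 -0.47927193 -0.7008123 ]
```

View pics/s1.png

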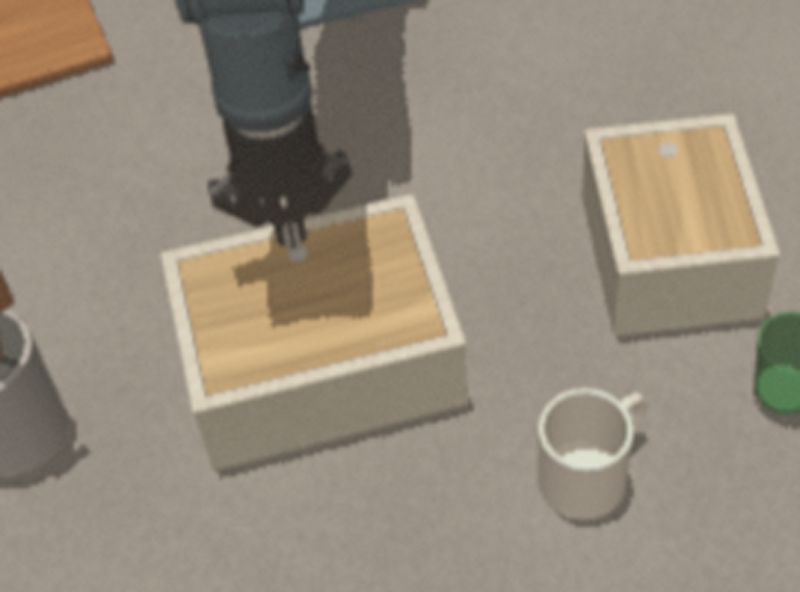

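The crop shows the shut fingertips above the disc at about (298,255), roughly 15 mm over the lid. Next I'll press slowly.

>>> servo_tool(
  increments="0 0 0 0 0 -4 0; 0 0 0 0 0 -8 0; 0 0 0 0 0 -12 0; 0 0 0 0 0 -14 0; 0 0 0 0 0 -16 0; 0 0 0 0 0 -17 0; 0 0 0 0 0 -18 0; 0 0 0 0 0 -19 0; 0 0 0 0 0 -19 0; 0 0 0 0 0 -19 0",
)

```text
time: 3.15
tool_pos: [0.5084, -0.1974, 0.1143]
tcp_rot: [-0.0, 1.0, -0.023, -0.0]
contact_force: [-0.9, 0.1, 2.6]
grip_width: 0.0001
```

>>> servo_tool(
  increments="0 0 0 0 0 -1 0; 0 0 0 0 0 -2 0; 0 0 0 0 0 -3 0; 0 0 0 0 0 -3.5 0; 0 0 0 0 0 -4 0; 0 0 0 0 0 -4.3 0; 0 0 0 0 0 -4.5 0; 0 0 0 0 0 -4.5 0; 0 0 0 0 0 -4.5 0; 0 0 0 0 0 -4.5 0",
)

```text
time: 4.15
tool_pos: [0.5085, -0.1974, 0.1098]
tcp_rot: [0.0, 1.0, -0.023, 0.0]
contact_force: [1.1, 0.3, 1.5]
grip_width: 0.0003
```

Pressed 7.2 mm, past the release point. Lifting the finger away.

>>> servo_tool(
  increments="0 0 0 0 0 5 0; 0 0 0 0 0 15 0; 0 0 0 0 0 30 0; 0 0 0 0 0 50 0; 0 0 0 0 0 75 0; 0 0 0 0 0 100 0; 0 0 0 0 0 120 0; 0 0 0 -20 0 130 0; 0 0 0 -50 0 130 0; 0 0 0 -80 0 130 0",
)

```text
time: 5.15
tool_pos: [0.4275, -0.1973, 0.2406]
tcp_rot: [0.0, 1.0, -0.023, 0.0]
contact_force: [-0.3, -0.1, 0.2]
grip_width: -0.0002
```

```bash
python3 - <<'E'
from h import *
im=manip.read_camera('scene');cv2.imwrite('pics/s2.png',cv2.resize(im[150:350,150:420,::-1],(800,592),interpolation=cv2.INTER_CUBIC))
s=manip.sense();print(s['tool_pos'],s['contact_force'])
E
```

```text
[ 0.42183765 -0.19769583  0.23976331] [-6.57013573  0.33596086 -2.06472823]
```

View pics/s2.png

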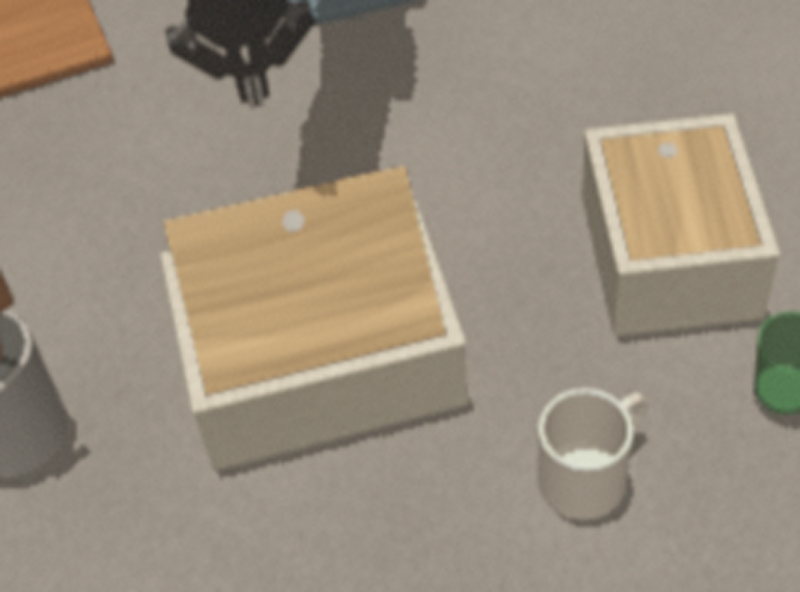

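The lid has come free and is springing up. I'll move aside and down in front of it while it settles.

>>> servo_tool(
  increments="0 0 0 0 10 0 0; 0 0 0 0 25 0 0; 0 0 0 0 40 0 0; 0 0 0 0 53 -5 0; 0 0 0 0 53 -20 0; 0 0 0 0 53 -35 0; 0 0 0 0 53 -50 0; 0 0 0 0 53 -60 0; 0 0 0 0 53 -62 0; 0 0 0 0 53 -62 0",
)

```text
time: 6.2
tool_pos: [0.4287, -0.1442, 0.1779]
tcp_rot: [-0.0, 1.0, -0.023, -0.0]
contact_force: [0.0, -0.9, -0.1]
grip_width: -0.0
```

>>> servo_tool(
  increments="0 0 0 0 0 0 0; 0 0 0 0 0 0 0; 0 0 0 0 0 0 0; 0 0 0 0 0 0 0; 0 0 0 0 0 0 0; 0 0 0 0 0 0 0; 0 0 0 0 0 0 0; 0 0 0 0 0 0 0; 0 0 0 0 0 0 0; 0 0 0 0 0 0 0",
)

```text
time: 7.2
tool_pos: [0.4284, -0.1444, 0.1778]
tcp_rot: [-0.0, 1.0, -0.023, -0.0]
contact_force: [-0.8, 0.2, 0.3]
grip_width: 0.0005
```

```bash
python3 - <<'E'
from h import *
im=manip.read_camera('scene');cv2.imwrite('pics/s3.png',cv2.resize(im[150:350,150:420,::-1],(800,592),interpolation=cv2.INTER_CUBIC))
s=manip.sense();print(s['time'],s['tool_pos'],s['contact_force'])
ex=np.array([.999,-.0457,0]);ey=np.array([.0457,.999,0]);H=np.array([.6363,-.2016,.1])
for th in [.4,.5,.6,.65,.7,.8]:
    r=[]
    for s in(-107,107):
        p=H+ex*(-.154*np.cos(th))+ey*s/1000;p[2]+=.154*np.sin(th)
        r.append(((proj('scene',p)-[150,150])*800/270).round())
    print(th,r)
E
```

```text
7.25 [ 0.42834779 -0.14442602  0.17777273] [ 0.06540228  0.01866113 -0.18430332]
0.4 [array([166., 227.]), array([402., 173.])]
0.5 [array([165., 223.]), array([403., 168.])]
0.6 [array([163., 220.]), array([404., 165.])]
0.65 [array([163., 219.]), array([405., 164.])]
0.7 [array([162., 219.]), array([406., 163.])]
0.8 [array([161., 220.]), array([408., 163.])]
```

View pics/s3.png

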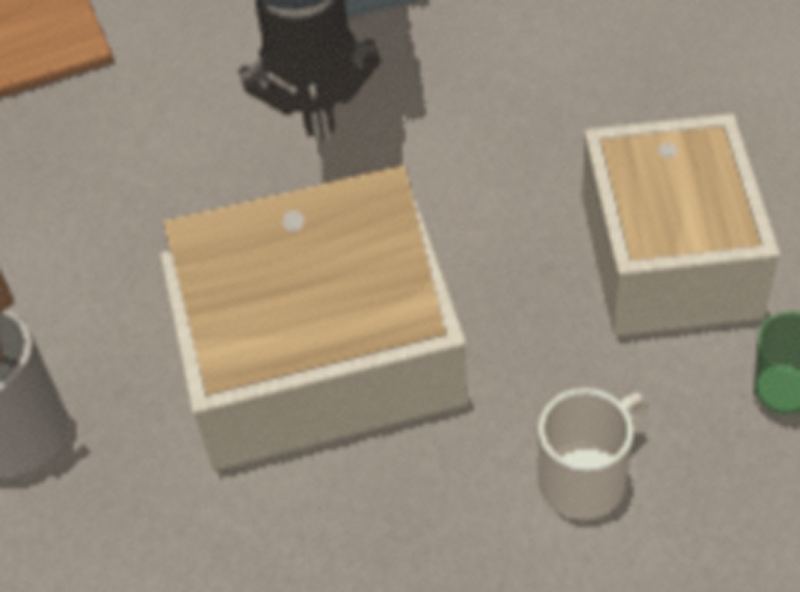

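The lid stands ajar and still, with its edge running (167,219)–(405,168) in the crop. The scene view can't separate the angles, so I'll use the top view.

```bash
python3 - <<'E'
from h import *
im=manip.read_camera('top');c=im[170:320,320:480,::-1];cv2.imwrite('pics/t3.png',cv2.resize(c,(640,600),interpolation=cv2.INTER_CUBIC))
ex=np.array([.999,-.0457,0]);ey=np.array([.0457,.999,0]);H=np.array([.6363,-.2016,.1])
for th in [.5,.6,.65,.7,.8]:
    r=[]
    for s in(-107,107):
        p=H+ex*(-.154*np.cos(th))+ey*s/1000;p[2]+=.154*np.sin(th)
        r.append(((proj('top',p)-[320,170])*4).round())
    print(th,r)
E
```

```text
0.5 [array([545., 427.]), array([140., 408.])]
0.6 [array([552., 410.]), array([142., 391.])]
0.65 [array([556., 400.]), array([144., 381.])]
0.7 [array([560., 390.]), array([145., 371.])]
0.8 [array([566., 368.]), array([147., 349.])]
```

View pics/t3.png

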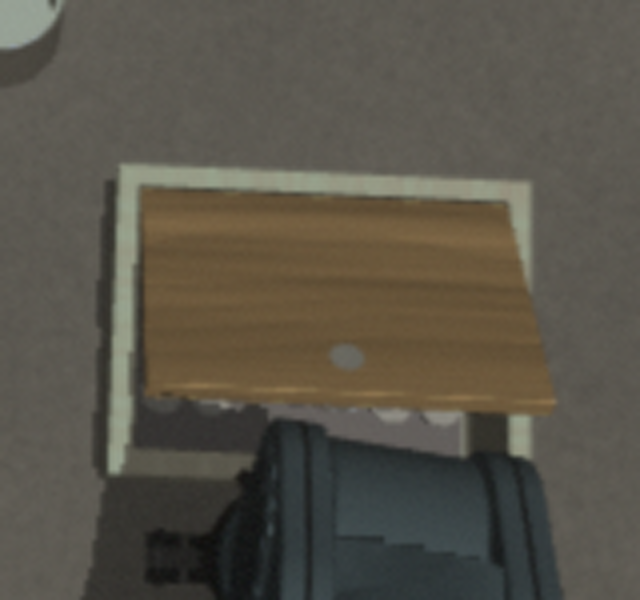

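In the crop the front edge runs (150,388)–(555,405), which matches about 0.65 rad. Now I'll approach the edge 50 mm to the left of the middle.

>>> servo_tool(
  increments="0 0 0 15 0 0 0; 0 0 0 35 0 0 0; 0 0 0 50 -1 1 0; 0 0 0 60 -1 2 0; 0 0 0 65 -1 2 0; 0 0 0 70 -1 2 0; 0 0 0 74 -2 5 0; 0 0 0 78 -2 9 0; 0 0 0 82 -2 14 0; 0 0 0 86 -2 18 0",
)

```text
time: 8.3
tool_pos: [0.5115, -0.1461, 0.1956]
tcp_rot: [-0.0, 1.0, -0.023, -0.003]
contact_force: [-9.5, 1.7, 7.0]
grip_width: -0.0
```

```bash
python3 - <<'E'
from h import *
im=manip.read_camera('scene');cv2.imwrite('pics/s4.png',cv2.resize(im[150:350,150:420,::-1],(800,592),interpolation=cv2.INTER_CUBIC))
s=manip.sense();print(s['time'],s['tool_pos'],s['contact_force'])
E
```

```text
8.35 [ 0.51218258 -0.14618257  0.19633645] [-9.15196171  1.93208885  7.76416376]
```

View pics/s4.png

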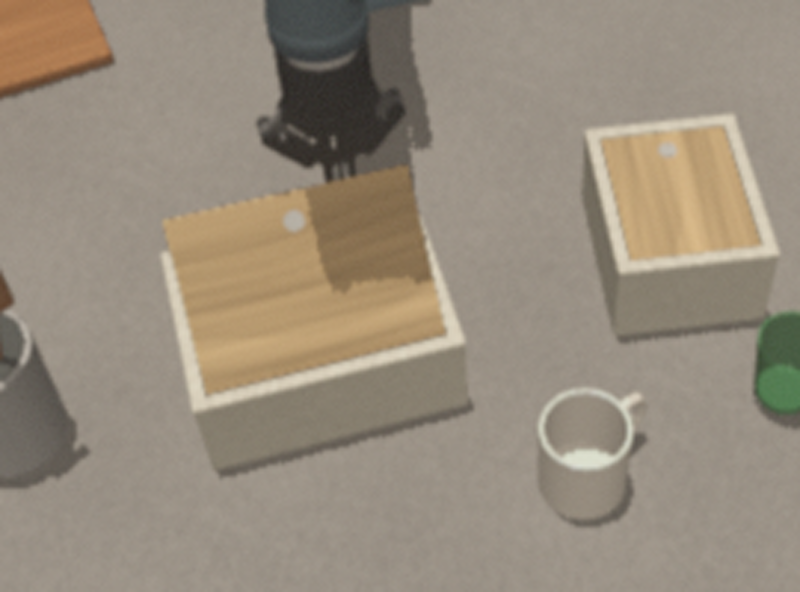

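The force lies along the lid towards the hinge, so the tip is bearing on the edge face too high up. I'll back off, go lower and push the lower corner with the side of the finger.

>>> servo_tool(
  increments="0 0 0 -10 0 0 0; 0 0 0 -25 0 0 0; 0 0 0 -35 0 -5 0; 0 0 0 -35 0 -20 0; 0 0 0 -35 0 -35 0; 0 0 0 -35 0 -42 0; 0 0 0 -30 0 -42 0; 0 0 0 -25 0 -42 0; 0 0 0 -20 0 -42 0; 0 0 0 -16 0 -42 0",
)

```text
time: 9.35
tool_pos: [0.4985, -0.1464, 0.1542]
tcp_rot: [0.0, 1.0, -0.023, -0.001]
contact_force: [-9.6, 0.5, 5.1]
grip_width: -0.0001
```

```bash
python3 - <<'E'
from h import *
im=manip.read_camera('wrist');cv2.imwrite('pics/w5.png',im[:,:,::-1])
s=manip.sense();print(s['time'],s['tool_pos'],s['contact_force'])
E
```

```text
9.4 [ 0.49844498 -0.14631475  0.15397899] [-2.31254625  0.89500843 -0.1007388 ]
```

View pics/w5.png

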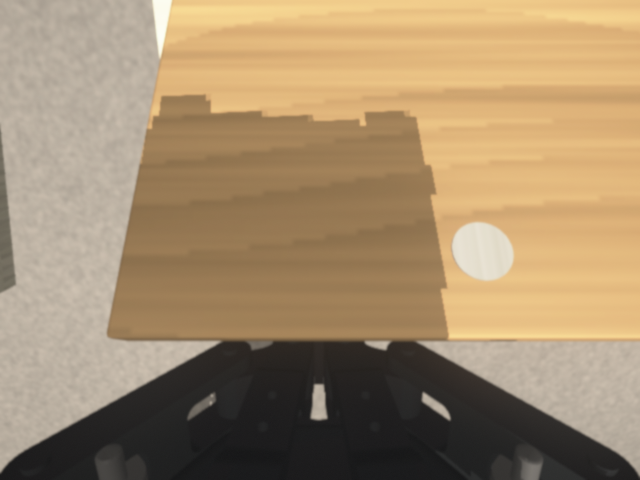

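Now the finger bears on the lid edge at about row 340 of the wrist view, between columns 220 and 415, well left of the disc. The force is about 2 N. I'll follow the arc slowly.

>>> servo_tool(
  increments="0 0 0 2 0 0 0; 0 0 0 4 0 2 0; 0 0 0 7 0 5 0; 0 0 0 9 0 8 0; 0 0 0 12 -1 11 0; 0 0 0 14 -1 14 0; 0 0 0 17 -1 17 0; 0 0 0 19 -1 20 0; 0 0 0 22 -1 23 0; 0 0 0 24 -1 26 0",
)

```text
time: 10.4
tool_pos: [0.5228, -0.1474, 0.1801]
tcp_rot: [-0.0, 1.0, -0.023, 0.0]
contact_force: [0.3, 0.1, -1.3]
grip_width: -0.0001
```

```bash
python3 - <<'E'
from h import *
a=manip.read_camera('wrist')[:,:,::-1];b=manip.read_camera('scene')[:,:,::-1]
b=cv2.resize(b[150:350,150:417],(400,300));a=cv2.resize(a,(400,300));cv2.imwrite('pics/c6.png',cv2.hconcat([a,b]))
s=manip.sense();print(s['time'],s['tool_pos'],s['contact_force'])
E
```

```text
10.5 [ 0.52313214 -0.14736015  0.18033818] [-1.1747742   0.56499374  0.07700158]
```

View pics/c6.png

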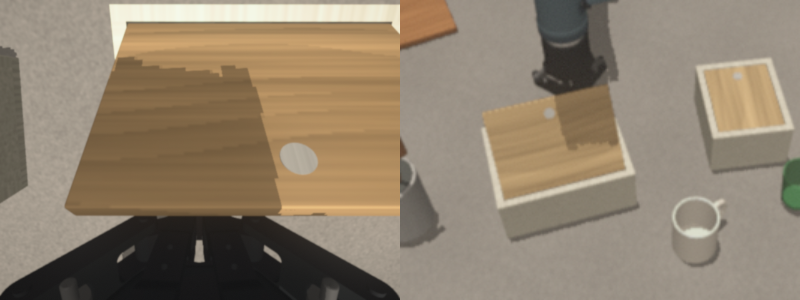

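The lid is following with about 1 N on the finger. Carrying on.

>>> servo_tool(
  increments="0 0 0 4 0 4 0; 0 0 0 8 0 8 0; 0 0 0 13 -1 13 0; 0 0 0 17 -1 17 0; 0 0 0 22 -1 21 0; 0 0 0 26 -1 25 0; 0 0 0 31 -1 29 0; 0 0 0 35 -2 32 0; 0 0 0 40 -2 35 0; 0 0 0 45 -2 38 0",
)

```text
time: 11.5
tool_pos: [0.5677, -0.1495, 0.218]
tcp_rot: [0.0, 1.0, -0.023, -0.0]
contact_force: [0.4, -1.3, -0.4]
grip_width: 0.0003
```

>>> servo_tool(
  increments="0 0 0 4 0 2 0; 0 0 0 8 0 5 0; 0 0 0 12 -1 8 0; 0 0 0 16 -1 10 0; 0 0 0 20 -1 12 0; 0 0 0 24 -1 14 0; 0 0 0 28 -1 15 0; 0 0 0 32 -2 16 0; 0 0 0 36 -2 17 0; 0 0 0 40 -2 18 0",
)

```text
time: 12.5
tool_pos: [0.6076, -0.1515, 0.2358]
tcp_rot: [0.0, 1.0, -0.023, -0.0]
contact_force: [-0.4, 0.4, -0.3]
grip_width: -0.0001
```

```bash
python3 - <<'E'
from h import *
a=manip.read_camera('wrist')[:,:,::-1];b=manip.read_camera('scene')[:,:,::-1]
b=cv2.resize(b[150:350,150:417],(400,300));a=cv2.resize(a,(400,300));cv2.imwrite('pics/c7.png',cv2.hconcat([a,b]))
s=manip.sense();print(s['time'],s['tool_pos'],s['contact_force'])
E
```

```text
12.6 [ 0.60807664 -0.15130603  0.23591164] [-0.28890611  0.86484416 -0.88117771]
```

View pics/c7.png

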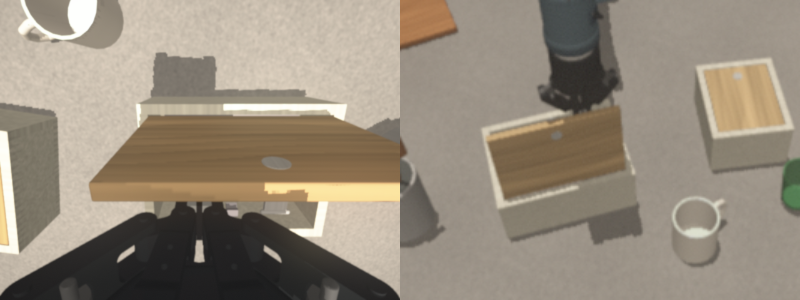

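The lid is nearly upright. I'll push it past vertical.

>>> servo_tool(
  increments="0 0 0 3 0 0 0; 0 0 0 6 0 0 0; 0 0 0 9 0 0 0; 0 0 0 12 -1 0 0; 0 0 0 15 -1 0 0; 0 0 0 18 -1 0 0; 0 0 0 21 -1 0 0; 0 0 0 24 -1 0 0; 0 0 0 27 -1 0 0; 0 0 0 30 -1 0 0",
)

```text
time: 13.6
tool_pos: [0.6376, -0.1524, 0.2357]
tcp_rot: [0.0, 1.0, -0.023, -0.0]
contact_force: [0.1, -0.2, -0.4]
grip_width: -0.0003
```

>>> servo_tool(
  increments="0 0 0 2 0 0 0; 0 0 0 4 0 0 0; 0 0 0 6 0 0 0; 0 0 0 8 0 0 0; 0 0 0 8 0 0 0; 0 0 0 8 0 0 0; 0 0 0 8 0 0 0; 0 0 0 8 0 0 0; 0 0 0 8 0 0 0; 0 0 0 8 0 0 0",
)

```text
time: 14.6
tool_pos: [0.6453, -0.1524, 0.2358]
tcp_rot: [0.0, 1.0, -0.023, 0.0]
contact_force: [0.2, 0.6, 0.3]
grip_width: 0.0002
```

```bash
python3 - <<'E'
from h import *
a=manip.read_camera('wrist')[:,:,::-1];b=manip.read_camera('scene')[:,:,::-1]
b=cv2.resize(b[150:350,150:417],(400,300));a=cv2.resize(a,(400,300));cv2.imwrite('pics/c8.png',cv2.hconcat([a,b]))
s=manip.sense();print(s['time'],s['tool_pos'],s['contact_force'])
E
```

```text
14.7 [ 0.64536301 -0.15242328  0.23581724] [-0.17800337  0.32485796 -0.02670524]
```

View pics/c8.png

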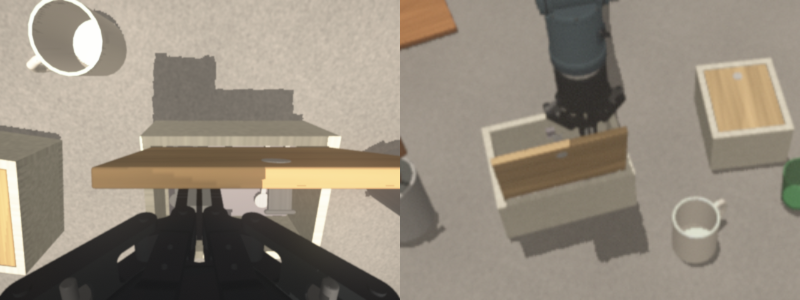

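>>> servo_tool(
  increments="0 0 0 2 0 0 0; 0 0 0 4 0 0 0; 0 0 0 6 0 0 0; 0 0 0 8 0 0 0; 0 0 0 10 0 0 0; 0 0 0 12 0 0 0; 0 0 0 12 0 0 0; 0 0 0 12 0 0 0; 0 0 0 12 0 0 0; 0 0 0 12 0 0 0",
)

```text
time: 15.7
tool_pos: [0.653, -0.1524, 0.2354]
tcp_rot: [-0.0, 1.0, -0.023, -0.005]
contact_force: [-16.3, 1.0, 9.9]
grip_width: 0.0
```

```bash
python3 - <<'E'
from h import *
a=manip.read_camera('wrist')[:,:,::-1];b=manip.read_camera('scene')[:,:,::-1]
b=cv2.resize(b[150:350,150:417],(400,300));a=cv2.resize(a,(400,300));cv2.imwrite('pics/c9.png',cv2.hconcat([a,b]))
s=manip.sense();print(s['time'],s['tool_pos'],s['contact_force'])
E
```

```text
15.8 [ 0.65294981 -0.15245065  0.23545328] [-16.659682     1.97334607  10.16039904]
```

View pics/c9.png

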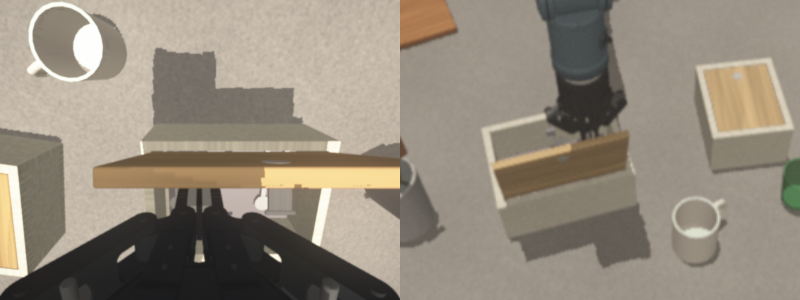

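The force rose to 16 N, so the lid is on its rear stop. I'll ease off and pull well back.

>>> servo_tool(
  increments="0 0 0 -10 0 0 0; 0 0 0 -25 0 0 0; 0 0 0 -45 0 5 0; 0 0 0 -70 0 15 0; 0 0 0 -100 0 25 0; 0 0 0 -130 0 35 0; 0 0 0 -160 0 40 0; 0 0 0 -190 0 40 0; 0 0 0 -210 0 40 0; 0 0 0 -220 0 40 0",
)

```text
time: 16.8
tool_pos: [0.4361, -0.1526, 0.2761]
tcp_rot: [0.0, 1.0, -0.023, 0.0]
contact_force: [0.1, 0.4, -0.6]
grip_width: 0.0001
```

>>> servo_tool(
  increments="0 0 0 0 0 0 0; 0 0 0 0 0 0 0; 0 0 0 0 0 0 0; 0 0 0 0 0 0 0; 0 0 0 0 0 0 0; 0 0 0 0 0 0 0; 0 0 0 0 0 0 0; 0 0 0 0 0 0 0; 0 0 0 0 0 0 0; 0 0 0 0 0 0 0",
)

```text
time: 17.8
tool_pos: [0.4374, -0.1524, 0.2758]
tcp_rot: [0.0, 1.0, -0.023, -0.0]
contact_force: [0.2, 0.0, 0.0]
grip_width: -0.0002
```

```bash
python3 - <<'E'
from h import *
a=manip.read_camera('top')[:,:,::-1];b=manip.read_camera('scene')[:,:,::-1]
cv2.imwrite('pics/t10.png',a)
b=cv2.resize(b[150:350,150:417],(400,300));
a2=cv2.resize(a[150:330,300:540],(400,300));cv2.imwrite('pics/c10.png',cv2.hconcat([a2,b]))
s=manip.sense();print(s['time'],s['tool_pos'],s['contact_force'])
ex=np.array([.999,-.0457,0]);ey=np.array([.0457,.999,0]);H=np.array([.6363,-.2016,.1])
for th in [1.57,1.7,1.85]:
    r=[]
    for s in(-107,107):
        p=H+ex*(-.154*np.cos(th))+ey*s/1000;p[2]+=.154*np.sin(th)
        r+=[((proj('top',p)-[300,150])*400/240).round(),((proj('scene',p)-[150,150])*1.5+[400,0]).round()]
    print(th,r)
E
```

```text
17.9 [ 0.43737064 -0.15241028  0.27581115] [-0.03715     0.58864418  0.29648884]
1.57 [array([280.,  93.]), array([487., 145.]), array([101.,  85.]), array([622., 112.])]
1.7 [array([280.,  77.]), array([489., 155.]), array([101.,  69.]), array([626., 122.])]
1.85 [array([279.,  60.]), array([492., 169.]), array([101.,  52.]), array([630., 135.])]
```

View pics/c10.png

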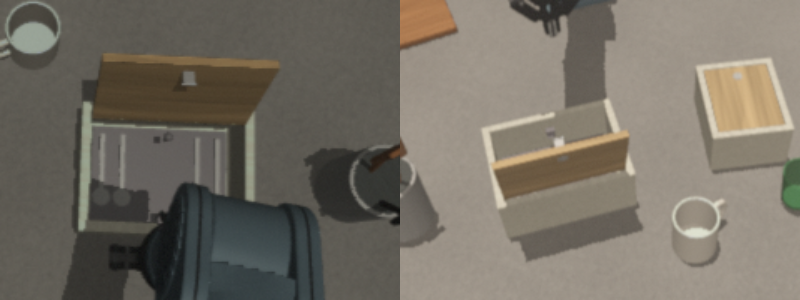

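View pics/t10.png

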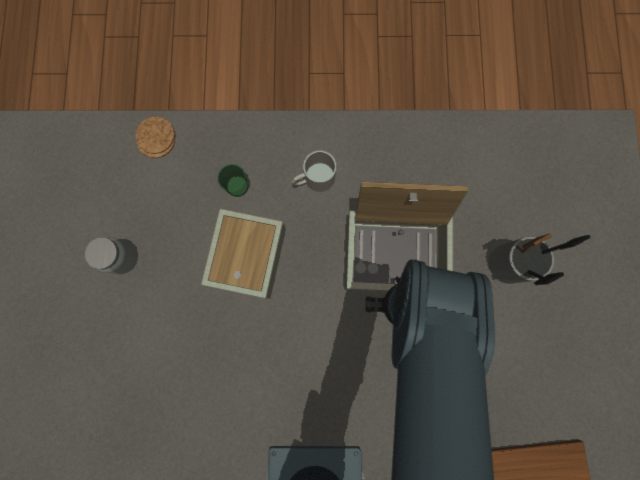

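In the left crop the lid edge is at (279,62) and (102,54), which is the 1.85 rad line, so it is on its stop. The narrow box is still shut and the other things are at their first-picture pixels. The force is near zero with the gripper clear.

```bash
python3 -c "
from rig import manip
print(manip.sign_off())"
```

```text
the job is handed in; nothing more can be done
None
```

The wider box is open: its lid is leaning back on its stop and the cutlery can be reached. I handed the job in at about 18 s of the 51 s allowed.

**What I did:** I pressed the disc 7 mm with the fingers shut, then lifted the finger and the lid sprang to about 0.65 rad. I pushed the front edge about 50 mm left of the middle, over past upright until the lid met its stop, then pulled the arm back.

**Last checks:** The top view puts the lid edge on the 1.85 rad line. The narrower box is shut, and the mug, tumbler, jar and utensil pot look unmoved from the first picture. The robot was clear of everything, with the measured force near zero.

**What went less well:**
- **First push:** it met the edge face too high, at about 12 N along the lid without moving it, so I backed off and pushed lower.
- **Second contact:** it began with a brief force of about 11 N.
- **End of the push:** the finger pressed the lid against its stop at about 19 N before I withdrew.

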